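Close up the riad niche for the night

TASK

Close up the niche for the night: swing the cupboard door right up by its handle, then sweep all five lamp switches in the cupboard off in one unbroken finger drag along the bank, without lifting the finger away part-way. After that stand every little steel spice pot upright on the floor of the bay beside the switches, and shut the door fully. Leave the tiffin, jar, tumbler and pestle where they are.

Things in the scene. Friction and masses are not known exactly. Their poses are not given: they have to be found in the camera images.
- cupboard: Low dark olive-wood cupboard fixed on the shelf, 260 (x) by 270 (y) by 65 mm high without its door, which lies flat on top. Origin: centre of its underside, on the shelf (z = 0); x and y along its sides, z up. Walls and floor 10 mm thick: inside x -120..120, y -125..125, floor at z = 10. A partition along x at y = -35 mm (8 thick, top at z = 40) parts the switch bank (-y) from the bay (+y).
- bay (a point): Centre of the floor of the empty bay for the pots, at cupboard frame (0, 47, 10) mm. The bay is 240 mm along the cupboard's x (-120..120) and 156 mm along its y (-31..125).
- door (a joint): Angle of the door, a wooden panel 260 by 270 by 12 mm, 0.3 kg. 0 = closed, flat on top of the cupboard (its top face at z = 77 mm); it swings up and over to the cupboard's -y side about a hinge along x; 1.57 = upright, stop at 1.75. The hinge is stiff (0.5 N m friction): the door stays where it is left, at any angle; about 4 N at the handle lifts it.
- door_hinge (a point): Point on the hinge line of the door: cupboard frame (0, -135, 71) mm; the line runs along the cupboard's x.
- door_handle (a point): Middle of the brass bar handle on the door's outer face: round bar 10 mm thick, 100 mm long along the cupboard's x, centre 45 mm off the face, on a post at each end. Door closed: cupboard frame (0, 120, 122) mm, i.e. 255 mm out and 51 mm up from the hinge line; it turns with the door. The door's free edge is 15 mm beyond it.
- bank (a point): Centre of the top face of the switch bank: a white strip 230 mm along x, 50 mm along y, top at z = 22 mm, at cupboard frame (0, -75, 22) mm. Five toggle levers in one row along x, at cupboard x = -55, -23, 9, 41, 73 mm (switch0 to switch4), y = -75 mm.
- switch0 (a joint): Toggle lever at cupboard x = -55 mm: steel rod 10 mm thick, 28 long, pivot 4 mm above the bank. 0 = ON, nearly upright (leans 0.2 rad to cupboard -x, top 58 mm above the shelf); grows as it falls to +x along the row, to 1.5 (38 mm high); over 0.8 = OFF. 1 N moves it; it stays where left. A fingertip dragged in +x 42 to 50 mm above the shelf lays it down and passes over.
- switch1 (a joint): Toggle lever at cupboard x = -23 mm: steel rod 10 mm thick, 28 long, pivot 4 mm above the bank. 0 = ON, nearly upright (leans 0.2 rad to cupboard -x, top 58 mm above the shelf); grows as it falls to +x along the row, to 1.5 (38 mm high); over 0.8 = OFF. 1 N moves it; it stays where left. A fingertip dragged in +x 42 to 50 mm above the shelf lays it down and passes over.
- switch2 (a joint): Toggle lever at cupboard x = 9 mm: steel rod 10 mm thick, 28 long, pivot 4 mm above the bank. 0 = ON, nearly upright (leans 0.2 rad to cupboard -x, top 58 mm above the shelf); grows as it falls to +x along the row, to 1.5 (38 mm high); over 0.8 = OFF. 1 N moves it; it stays where left. A fingertip dragged in +x 42 to 50 mm above the shelf lays it down and passes over.
- switch3 (a joint): Toggle lever at cupboard x = 41 mm: steel rod 10 mm thick, 28 long, pivot 4 mm above the bank. 0 = ON, nearly upright (leans 0.2 rad to cupboard -x, top 58 mm above the shelf); grows as it falls to +x along the row, to 1.5 (38 mm high); over 0.8 = OFF. 1 N moves it; it stays where left. A fingertip dragged in +x 42 to 50 mm above the shelf lays it down and passes over.
- switch4 (a joint): Toggle lever at cupboard x = 73 mm: steel rod 10 mm thick, 28 long, pivot 4 mm above the bank. 0 = ON, nearly upright (leans 0.2 rad to cupboard -x, top 58 mm above the shelf); grows as it falls to +x along the row, to 1.5 (38 mm high); over 0.8 = OFF. 1 N moves it; it stays where left. A fingertip dragged in +x 42 to 50 mm above the shelf lays it down and passes over.
- pot0: Small closed steel spice pot to be stowed: upright cylinder 36 mm in diameter (38 at the thin lid rim, 27 to 30 mm up), 34 mm high plus a 6 mm knob, about 80 g. Origin: centre of its underside; z up. May be absent (None).
- pot1: Small closed steel spice pot to be stowed: upright cylinder 36 mm in diameter (38 at the thin lid rim, 27 to 30 mm up), 34 mm high plus a 6 mm knob, about 80 g. Origin: centre of its underside; z up. May be absent (None).
- pot2: Small closed steel spice pot to be stowed: upright cylinder 36 mm in diameter (38 at the thin lid rim, 27 to 30 mm up), 34 mm high plus a 6 mm knob, about 80 g. Origin: centre of its underside; z up. May be absent (None).
- pot3: Small closed steel spice pot to be stowed: upright cylinder 36 mm in diameter (38 at the thin lid rim, 27 to 30 mm up), 34 mm high plus a 6 mm knob, about 80 g. Origin: centre of its underside; z up. May be absent (None).
- pot4: Small closed steel spice pot to be stowed: upright cylinder 36 mm in diameter (38 at the thin lid rim, 27 to 30 mm up), 34 mm high plus a 6 mm knob, about 80 g. Origin: centre of its underside; z up. May be absent (None).
- tiffin: Bystander: steel tiffin of two stacked tiers with a wire handle, 114 mm across, 138 mm high. Origin: centre of its underside.
- jar: Bystander: closed blue ceramic jar, 96 mm across, 116 mm high. Origin: centre of its underside.
- tumbler: Bystander: green glass tumbler, 68 mm across, 95 mm high. Origin: centre of its underside.
- pestle: Bystander: wooden pestle lying on its side along its x, 165 mm long, 28 mm thick. Origin: underside, at mid-length.
Mind the look-alikes: they are no part of the job. What is shaped like the pot0 but green or pink is not meant. Leave any blue look-alike of the pot1 alone.

How it is judged:
By the outcome, as a careful person would: the job done as asked, in the order asked, and still so for the second after the job is handed in, with the robot touching nothing.
Of pot0, pot1, pot2, pot3, pot4 only 3 to 5 are there at a start; the rules pass over those that are not, and their reading is None.
At some moment in a run one of pot0, pot1, pot2, pot3, pot4 may be knocked a few centimetres aside while the robot is not near it.
It also fails if it takes over 210 s, if anything falls off the work surface, if the arm or the gripper's body presses on something with over 40 N, if the wrist force passes 120 N, or if a joint passes its speed limit or range.

ROBOT

A 6-joint arm with a two-finger parallel gripper is mounted at the origin on the work surface. World frame = base frame: x ahead of the robot, y to its left, z up, the work surface at z = 0. Lengths are in m, angles in rad, forces in N, time in s.
With the tool pointing down it reaches from about 0.35 to 0.775 m from the base axis. Payload 5.5 kg.
Tool frame: the origin (TCP) lies between the finger pads, 19 mm behind the fingertips; this is the grasp point; z points along the fingers, y is the line along which they close (so a half turn about z gives the same grasp; the last joint's range is limited). The gripper opens to 85 mm and grips with 20 to 120 N. Pads are 22 mm wide; open, the fingers measure 114 mm over their backs; the gripper's body (76 mm by 85 mm) begins 54 mm behind the grasp point. The pads swing forward as they close: fully open they stand 13 mm farther back than shut.
Start: joints at [1.169, 0.313, 0.046, 1.304, 0, 1.431], TCP at [0.149, 0.555, 0.25] pointing down, gripper open.
Joint ranges: [-2.76, 2.76], [-0.86, 1.69], [-1.03, 1.26], [-2.2, 2.34], [-1.47, 1.5], [-3.14, 3.14]. Speed limits (rad/s): [2.57, 2.57, 3.14, 3.14, 3.14, 3.14].

INTERFACE

Orientations are given as a unit quaternion [w, x, y, z].
In Python, from workcell import env gives the robot as it stands.
- The arm moves only by the tool carry_out, never from a script. Its argument "increments" is a list that holds one entry, the list of rows, each a list of 6 numbers: the shift along the tool's x, y, z each as a share of 50 cm, from -1 to 1, then the turn, a rotation vector about the tool's x, y, z each as a share of 2 pi rad, from -1 to 1. In form: [[[x, y, z, ax, ay, az], ...]]. A call has 1 to 5 rows; each row is the pose to reach, as a shift and turn from the pose commanded when the call began, along the tool's axes at that moment, turning the shorter way round; what a row does not reach only later rows make up. A row lasts 1/8 s, in which the tool goes at most 62.5 mm and 10.7 degrees, less where a joint would pass 70% of its speed; a pose out of reach is approached as far as the arm can. A call with a number of a shift or a turn outside -1 to 1 is refused whole. A call with a gripper value outside its range is refused whole. "jaw" is the closure, from 0 (fully open) to 1 (shut), set as the call begins (left out, the last holds). The fingers move at their own pace and stop on an object; "squeeze" is the grip in N (left out, the last holds). Time passes only in rows, so rows that repeat a pose let the fingers close. It gives the time, the measured TCP pose, the force, the opening and the grip force at its end, in the units of the state.
- env.get_state(): the state, without advancing time (a new reading comes with each control period).
- env.read_camera(name): name is "scene" or "top" or "wrist"; returns a dict with "frame" (384x512x3 uint8, blue, green, red), "z_map" (384x512 float32, m along the optical axis (not along the pixel's ray), 0 where there is no reading), "intrinsics" (3x3 intrinsics, pixels), "k1" (the pictures are not rectified: a ray, as slopes to the right and down, at radius r is drawn at 1 + k1 r^2 times it, then the intrinsics apply), "R" (3x3) and "t" (3): a world point X has camera coordinates R X + t; the wrist camera has in their place "T_tool_cam" (4x4, takes a point from camera to tool coordinates, whose origin is the TCP and whose axes are the flange's). Camera axes: x right, y down, z forward; pixel columns grow to the right and rows downward; lengths in m; the calibration is good to about 2 mm. A picture is of the moment at which its call begins: read the wrist's pose just before it.
- env.hand_in(): hands the job in; it is judged then, once.
Trained networks look in the newest picture that a camera, given by its name, has taken for a name from the list of things; names that differ only in an ending like _2 or _b are one class to them, and where a whole thing is asked for, a point or a joint stands for the part that bears it (a point fixed in the world has none). Each returns a list of dicts, best first, with "score" (0 to 1); they miss things now and then, are a little off and sometimes report something else, mostly with a low value. They report only what shows in the picture. A call takes as long as a camera call. They do not tell look-alikes from the thing itself.
- env.find_in(camera, name): "position" ([x, y, z] in m, in world coordinates, good to about 4 mm: the middle of the surface that is visible of it).
The state is a dict: "clock": time; "joint_pos": joint angles; "qvel": joint speeds; "tau": joint torques, N m; "tcp_pos": TCP position; "orientation": TCP orientation; "wrist_force": force on the tool from outside, world axes, zero at the start; "ft_torque": the same for the moment, N m; "finger_gap": finger opening in m; "grip_force": force on a finger pad.
Only numpy, scipy, OpenCV 4.12 (cv2) and the standard library are available. Lean on these libraries where they do the work, as an engineer would, in place of code of your own. Each camera call takes 0.05 s, during which the arm holds its last target. There are 200 camera calls.

## Working session

There is one attempt and no reset: what is moved stays moved. The work goes in short steps, Python scripts to look and compute and a tool call to move; the robot and the scene stay as the last step left them, time stands still between calls to the robot, and variables do not carry over. Pictures are saved under pics/ and viewed, at most 14 in all, crops included, and the job is handed in when it is done.

Besides the shell and the picture viewer there is one more tool, called as a command line: name --argument value ..., lists and objects as JSON in quotes. carry_out: Moves the arm, as the interface text tells. Its arguments: {"type":"object","properties":{"increments":{"type":"array","items":{"type":"array","items":{"type":"array","items":{"type":"number","minimum":-1,"maximum":1}}}},"jaw":{"type":"number"},"squeeze":{"type":"number"}},"required":["increments"]}

```bash
mkdir -p pics; cat > h.py <<'E'
import numpy as np, cv2
from scipy.spatial.transform import Rotation as Ro
from workcell import env
def Rq(q): return Ro.from_quat([q[1],q[2],q[3],q[0]])
def world(c,u,v,z=None,st=None):
    K=c["intrinsics"]; k1=c["k1"]
    d=np.array([(u-K[0,2])/K[0,0],(v-K[1,2])/K[1,1]]); s=d.copy()
    for _ in range(20): s=d/(1+k1*(s@s))
    if z is None: z=c["z_map"][int(round(v)),int(round(u))]
    p=np.array([s[0]*z,s[1]*z,z])
    if "R" in c: return c["R"].T@(p-c["t"])
    T=c["T_tool_cam"]; return Rq(st["orientation"]).apply(T[:3,:3]@p+T[:3,3])+st["tcp_pos"]
def cloud(c,st=None):
    K=c["intrinsics"]; k1=c["k1"]; v,u=np.mgrid[:384,:512]
    d=np.stack([(u-K[0,2])/K[0,0],(v-K[1,2])/K[1,1]],-1); s=d.copy()
    for _ in range(20): s=d/(1+k1*(s**2).sum(-1,keepdims=True))
    z=c["z_map"]; p=np.concatenate([s,np.ones_like(s[...,:1])],-1)*z[...,None]
    if "R" in c: return (p-c["t"])@c["R"]
    T=c["T_tool_cam"]; return Rq(st["orientation"]).apply((p.reshape(-1,3)@T[:3,:3].T+T[:3,3])).reshape(p.shape)+st["tcp_pos"]
def inc(pos,R=None):
    "row values to reach world pos / Rotation R"
    st=env.get_state(); R0=Rq(st["orientation"])
    s=R0.inv().apply(np.array(pos)-st["tcp_pos"])/0.5
    r=(R0.inv()*R).as_rotvec()/(2*np.pi) if R is not None else np.zeros(3)
    return np.round(np.r_[s,r],4).tolist()
E
python3 - <<'E'
from h import *
st=env.get_state(); print({k:np.round(v,3).tolist() for k,v in st.items()})
ims=[]
for n in("scene","top"):
    c=env.read_camera(n); cv2.imwrite(f"pics/{n}0.png",cv2.resize(c["frame"],(800,600)))
    for o in("cupboard","door_handle","pot0","tiffin","jar","tumbler","pestle"):
        print(n,o,[(np.round(d["position"],3).tolist(),round(d["score"],2)) for d in env.find_in(n,o)])
E
```

```text
{'clock': 0.0, 'joint_pos': [1.169, 0.314, 0.045, 1.304, 0.0, 1.431], 'qvel': [0.0, 0.001, 0.002, -0.002, -0.002, 0.001], 'tau': [0.001, -48.063, 29.853, 0.02, 0.0, -0.0], 'tcp_pos': [0.149, 0.555, 0.249], 'orientation': [-0.0, 0.131, 0.991, -0.001], 'wrist_force': [-0.78, -0.934, 0.17], 'ft_torque': [0.018, 0.027, 0.015], 'grip_force': 0.0, 'finger_gap': 0.085}
scene cupboard [([0.721, 0.362, 0.025], 0.74), ([0.613, -0.032, 0.074], 0.61)]
scene door_handle [([0.596, -0.037, 0.076], 0.77)]
scene pot0 [([0.373, 0.47, 0.033], 0.7), ([0.573, 0.25, 0.032], 0.68), ([0.399, 0.365, 0.028], 0.65), ([0.567, 0.364, 0.032], 0.64), ([0.322, 0.379, 0.032], 0.63), ([0.481, 0.438, 0.031], 0.51), ([0.487, 0.299, 0.032], 0.49), ([0.386, 0.233, 0.034], 0.43)]
scene tiffin [([0.633, -0.384, 0.1], 0.89)]
scene jar [([0.451, -0.418, 0.075], 0.89)]
scene tumbler [([0.752, 0.214, 0.064], 0.62)]
scene pestle [([0.721, 0.365, 0.022], 0.59), ([0.633, -0.385, 0.097], 0.4)]
top cupboard [([0.567, -0.048, 0.082], 0.71), ([0.422, -0.423, 0.094], 0.27)]
top door_handle [([0.572, -0.042, 0.079], 0.56)]
top pot0 [([0.363, 0.467, 0.032], 0.75), ([0.372, 0.233, 0.034], 0.69), ([0.476, 0.292, 0.038], 0.67), ([0.569, -0.047, 0.076], 0.63), ([0.309, 0.371, 0.033], 0.6), ([0.388, 0.363, 0.033], 0.59), ([0.478, 0.214, 0.034], 0.53), ([0.471, 0.432, 0.035], 0.51), ([0.545, 0.358, 0.027], 0.47), ([0.556, 0.247, 0.035], 0.46)]
top tiffin [([0.594, -0.395, 0.12], 0.78), ([0.371, 0.233, 0.032], 0.65)]
top jar [([0.423, -0.42, 0.095], 0.58)]
top tumbler [([0.747, 0.214, 0.06], 0.76)]
top pestle [([0.705, 0.367, 0.022], 0.81)]
```

View pics/scene0.png

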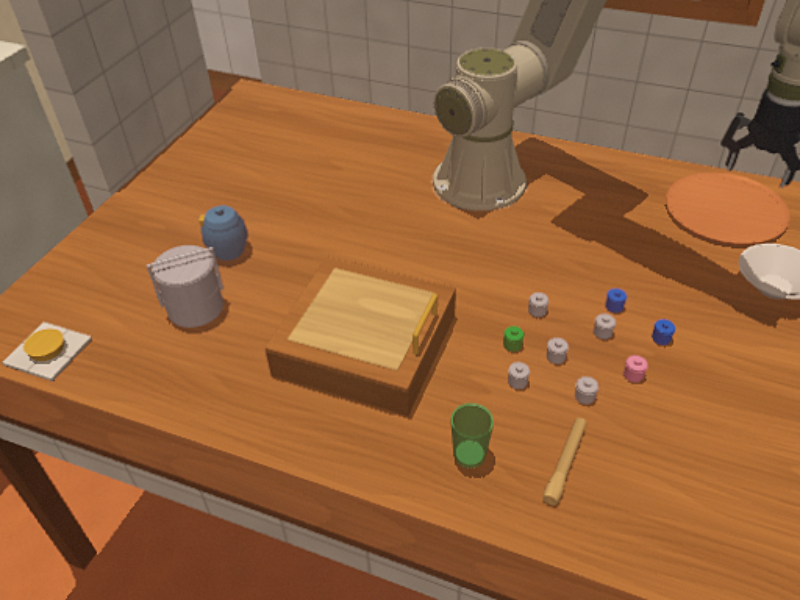

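View pics/top0.png

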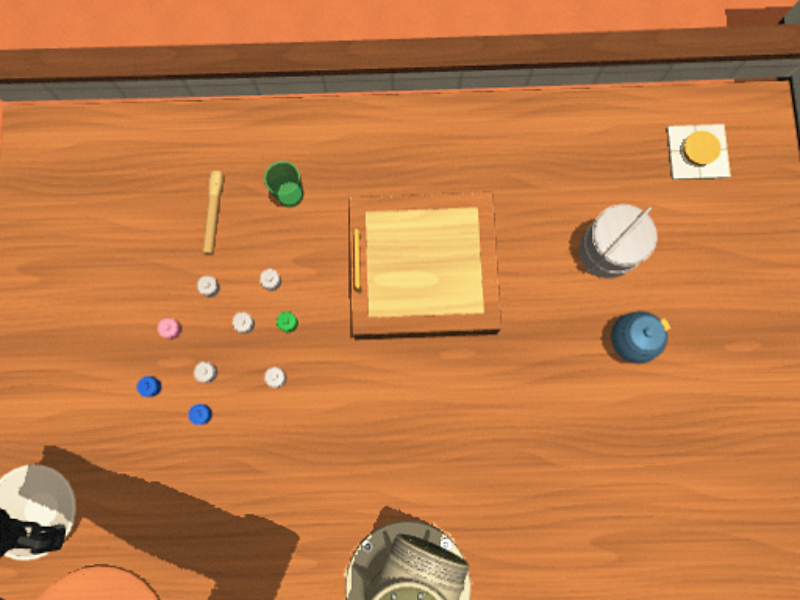

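The scene shows the cupboard (scene 360,340; top 425,265), with its handle on the world +y side. In the top view the five steel pots are at (207,286), (270,279), (243,322), (205,372) and (275,377). The look-alikes are pink (168,328), green (287,321) and blue (148,386) and (199,414). The pots meant are the grey ones; I'll measure them and check a crop.

```bash
python3 - <<'E'
from h import *
out=[]
for n in("scene","top"):
    c=env.read_camera(n); P=cloud(c); X,Y,Z=P[...,0],P[...,1],P[...,2]
    hsv=cv2.cvtColor(c["frame"],cv2.COLOR_BGR2HSV)
    m=((Z>.018)&(Z<.06)&(X>.25)&(X<.65)&(Y>.17)&(Y<.5)).astype(np.uint8)
    k,l,s,ce=cv2.connectedComponentsWithStats(m)
    for i in range(1,k):
        if s[i,4]<25: continue
        q=l==i; t=q&(Z>np.percentile(Z[q],50)); 
        print(n,ce[i].round(),s[i,4],"xy",np.round([(X[t].min()+X[t].max())/2,(Y[t].min()+Y[t].max())/2],3),"ext",np.round([np.ptp(X[q]),np.ptp(Y[q])],3),"zmax",Z[q].max().round(3),"hsv",np.median(hsv[q],0))
    r=(Y>-.25)&(Y<.16)&(X>.35)&(X<.8)
    h=r&(Z>.105); print("handle",h.sum(),P[h].mean(0).round(3) if h.any() else 0, X[h].min(),X[h].max(),np.percentile(Z[h],95))
    if h.any(): A=P[h][:,:2]; print(" dir",np.linalg.svd(A-A.mean(0),full_matrices=False)[2][0])
    d=r&(abs(Z-.077)<.008); A=P[d][:,:2].astype(np.float32)
    print("door",d.sum(),cv2.minAreaRect(A),np.median(Z[d]), "table z",np.median(Z[(X>.3)&(X<.6)&(Y<-.2)&(Y>-.3)]))
    u,v=(300,160) if n=="scene" else (80,165)
    out.append(cv2.resize(c["frame"][v:v+110,u:u+140],(560,440) if 0 else (400,314),interpolation=2))
cv2.imwrite("pics/crop.png",np.hstack(out))
E
```

```text
scene [394. 190.] 146 xy [0.313 0.378] ext [0.045 0.04 ] zmax 0.045 hsv [115.  124.5 151. ]
scene [344. 193.] 124 xy [0.376 0.239] ext [0.04  0.036] zmax 0.046 hsv [  8.   45.5 171. ]
scene [386. 207.] 131 xy [0.39  0.368] ext [0.041 0.036] zmax 0.042 hsv [  8.  44. 169.]
scene [425. 210.] 134 xy [0.367 0.474] ext [0.041 0.035] zmax 0.043 hsv [112.  159.  162.5]
scene [329. 215.] 129 xy [0.481 0.217] ext [0.041 0.036] zmax 0.042 hsv [ 53. 153. 137.]
scene [356. 223.] 139 xy [0.481 0.299] ext [0.037 0.038] zmax 0.043 hsv [  9.  44. 168.]
scene [407. 234.] 148 xy [0.476 0.44 ] ext [0.038 0.036] zmax 0.044 hsv [175.  102.5 213.5]
scene [332. 238.] 144 xy [0.563 0.249] ext [0.038 0.036] zmax 0.046 hsv [  8.5  41.  180.5]
scene [375. 248.] 157 xy [0.555 0.367] ext [0.04  0.037] zmax 0.043 hsv [  9.  42. 179.]
scene [370. 272.] 68 xy [0.635 0.371] ext [0.031 0.02 ] zmax 0.028 hsv [ 17.  139.  187.5]
handle 130 [0.581 0.078 0.123] 0.5223818516957095 0.6303497881481255 0.12867126682429128
 dir [ 0.99999821 -0.00189432]
door 6231 ((0.5738663673400879, -0.04393833875656128), (0.266509085893631
[... 552 characters left out ...]
[0.469 0.433] ext [0.035 0.034] zmax 0.045 hsv [174.  84. 249.]
top [131. 238.] 140 xy [0.385 0.361] ext [0.035 0.036] zmax 0.042 hsv [ 17.  31. 232.]
top [175. 241.] 139 xy [0.37  0.232] ext [0.035 0.038] zmax 0.045 hsv [ 16.  26. 237.]
top [ 94. 247.] 146 xy [0.361 0.47 ] ext [0.035 0.04 ] zmax 0.043 hsv [108. 196. 210.]
top [127. 265.] 145 xy [0.307 0.37 ] ext [0.034 0.036] zmax 0.044 hsv [108. 193. 216.]
handle 136 [0.569 0.072 0.124] 0.5173939137949928 0.6247479704640231 0.12875452106889068
 dir [-0.99985552 -0.01699796]
door 8029 ((0.5735034346580505, -0.04804845154285431), (0.2623153328895569, 0.26984021067619324), 0.4583980143070221) 0.07691273651011578 table z -0.0010118855269138788
```

View pics/crop.png

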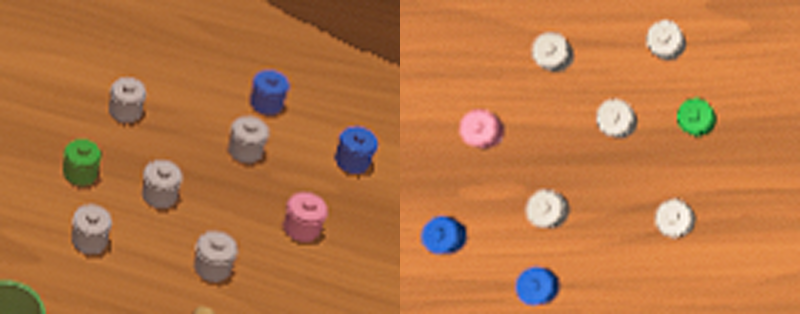

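The crop confirms that all five grey pots are real targets, with the green, pink and blue ones as decoys. The cupboard centre is at about (0.574, -0.046) with yaw near 0. I'll go over the handle.

carry_out --increments '[[[-0.1,-0.07,-0.014,0,0,-0.02],[-0.2,-0.14,-0.028,0,0,-0.0419],[-0.3,-0.21,-0.042,0,0,-0.0419],[-0.4,-0.28,-0.056,0,0,-0.0419],[-0.5,-0.35,-0.07,0,0,-0.0419]]]' --jaw 0 --squeeze 30

```text
clock: 1.52
tcp_pos: [0.346, 0.3202, 0.2855]
orientation: [0.0, -0.001, 1.0, 0.0]
wrist_force: [1.2, 1.1, 0.3]
finger_gap: 0.0856
grip_force: 0.0
```

carry_out --increments '[[[-0.08,-0.09,0,0,0,0],[-0.16,-0.18,0,0,0,0],[-0.25,-0.27,0,0,0,0],[-0.32,-0.36,0,0,0,0],[-0.4,-0.45,0,0,0,0]]]'

```text
clock: 2.15
tcp_pos: [0.5464, 0.0953, 0.2853]
orientation: [0.0, -0.001, 1.0, 0.0]
wrist_force: [-0.5, 0.7, 0.5]
finger_gap: 0.0853
grip_force: 0.0
```

```bash
python3 - <<'E'
from h import *
st=env.get_state(); print(st["tcp_pos"],st["orientation"],st["joint_pos"])
c=env.read_camera("wrist"); cv2.imwrite("pics/w1.png",c["frame"])
P=cloud(c,st); Z=P[...,2]; h=(Z>.112)&(Z<.14); print(c["T_tool_cam"].round(3))
if h.any(): A=P[h]; print(h.sum(),A.mean(0).round(4),A.min(0),A.max(0),np.linalg.svd(A-A.mean(0),full_matrices=False)[2][0])
print(env.find_in("wrist","door_handle"))
E
```

```text
[0.54637143 0.09529583 0.28527386] [ 3.35415086e-04 -6.21543519e-04  9.99999735e-01  1.78184001e-04] [2.77575139e-02 2.65591236e-01 6.70874563e-02 1.37161229e+00
 3.38035391e-04 2.65145417e-02]
[[-0.    -0.965 -0.263  0.067]
 [ 1.    -0.    -0.    -0.001]
 [ 0.    -0.263  0.965 -0.124]
 [ 0.     0.     0.     1.   ]]
1168 [0.569  0.0733 0.1254] [0.51844006 0.06757513 0.11205998] [0.62640294 0.07909674 0.12857329] [0.99988843 0.01392648 0.00540162]
[{'position': [0.5526, -0.0335, 0.079], 'score': 0.7}]
```

carry_out --increments '[[[-0.047,-0.044,0.05,0,0,0],[-0.047,-0.044,0.15,0,0,0],[-0.047,-0.044,0.24,0,0,0],[-0.047,-0.044,0.32,0,0,0],[-0.047,-0.044,0.324,0,0,0]]]'

```text
clock: 2.88
tcp_pos: [0.5659, 0.0755, 0.12]
orientation: [-0.003, -0.001, 1.0, 0.0]
wrist_force: [-0.3, -0.7, 0.5]
finger_gap: 0.0858
grip_force: 0.0
```

carry_out --increments '[[[0,0,0,0,0,0],[0,0,0,0,0,0],[0,0,0,0,0,0],[0,0,0,0,0,0],[0,0,0,0,0,0]]]' --jaw 1 --squeeze 25

```text
clock: 3.5
tcp_pos: [0.5694, 0.074, 0.1239]
orientation: [0.001, -0.0, 1.0, -0.001]
wrist_force: [-0.3, -5.3, 5.3]
finger_gap: 0.0093
grip_force: 25.2
```

```bash
python3 - <<'E'
from h import *
st=env.get_state(); print(st["tcp_pos"],st["finger_gap"],st["wrist_force"])
# arc from current point about hinge, tool y and z shares
p=st["tcp_pos"]; H=np.array([-.0467-.135,.071]); v=np.array([.0733,.122])-H
for a in np.arange(.1,1.76,.1):
    R=np.array([[np.cos(a),-np.sin(a)],[np.sin(a),np.cos(a)]]); d=R@v-v
    print(round(a,2),np.round([d[0]/.5,-d[1]/.5],4))
E
```

```text
[0.56942031 0.07396391 0.12390212] 0.009282598583864337 [-0.31758328 -5.2767509   5.25655142]
0.1 [-0.0127 -0.0504]
0.2 [-0.0304 -0.0993]
0.3 [-0.0529 -0.1462]
0.4 [-0.08   -0.1906]
0.5 [-0.1113 -0.232 ]
0.6 [-0.1467 -0.2702]
0.7 [-0.1856 -0.3046]
0.8 [-0.2278 -0.3349]
0.9 [-0.2729 -0.3609]
1.0 [-0.3203 -0.3823]
1.1 [-0.3696 -0.3988]
1.2 [-0.4203 -0.4103]
1.3 [-0.4719 -0.4167]
1.4 [-0.5238 -0.4179]
1.5 [-0.5757 -0.4139]
1.6 [-0.6268 -0.4048]
1.7 [-0.6769 -0.3906]
```

carry_out --increments '[[[0,-0.013,-0.05,0,0,0],[0,-0.03,-0.099,0,0,0],[0,-0.053,-0.146,0,0,0],[0,-0.08,-0.191,0,0,0],[0,-0.111,-0.232,0,0,0]]]'

```text
clock: 4.12
tcp_pos: [0.5698, 0.0204, 0.2394]
orientation: [0.001, -0.001, 1.0, 0.002]
wrist_force: [5.0, 0.6, -5.1]
finger_gap: 0.0088
grip_force: 24.2
```

carry_out --increments '[[[0,-0.035,-0.038,0,0,0],[0,-0.074,-0.073,0,0,0],[0,-0.116,-0.103,0,0,0],[0,-0.161,-0.129,0,0,0],[0,-0.209,-0.15,0,0,0]]]'

```text
clock: 4.75
tcp_pos: [0.5706, -0.0827, 0.3171]
orientation: [0.003, -0.002, 1.0, 0.003]
wrist_force: [3.1, 2.8, 2.6]
finger_gap: 0.0092
grip_force: 24.7
```

carry_out --increments '[[[0,-0.05,-0.017,0,0,0],[0,-0.1,-0.028,0,0,0],[0,-0.151,-0.034,0,0,0],[0,-0.203,-0.036,0,0,0],[0,-0.255,-0.032,0,0,0]]]'

```text
clock: 5.38
tcp_pos: [0.5716, -0.2124, 0.3321]
orientation: [0.004, -0.001, 1.0, 0.0]
wrist_force: [7.4, 1.7, 2.8]
finger_gap: 0.0091
grip_force: 26.3
```

carry_out --increments '[[[0,-0.04,0.008,0,0,0],[0,-0.086,0.019,0,0,0],[0,-0.086,0.019,0,0,0],[0,-0.086,0.019,0,0,0]]]'

```text
clock: 5.88
tcp_pos: [0.5719, -0.2569, 0.322]
orientation: [0.003, -0.001, 1.0, -0.001]
wrist_force: [6.0, -2.4, 3.4]
finger_gap: 0.009
grip_force: 26.7
```

carry_out --increments '[[[0,0,0,0,0,0],[0,0,0,0,0,0],[0,0,-0.06,0,0,0],[0,0,-0.14,0,0,0],[0,0,-0.2,0,0,0]]]' --jaw 0.7

```text
clock: 6.5
tcp_pos: [0.569, -0.255, 0.4218]
orientation: [0.0, -0.001, 1.0, 0.0]
wrist_force: [0.5, -0.2, 0.6]
finger_gap: 0.0256
grip_force: 0.0
```

carry_out --increments '[[[0.04,0.08,0,0,0,0],[0.08,0.16,0,0,0,0],[0.164,0.264,0,0,0,0],[0.164,0.264,0.08,0,0,0],[0.164,0.264,0.08,0,0,0]]]' --jaw 1

```text
clock: 7.12
tcp_pos: [0.4848, -0.1219, 0.3779]
orientation: [-0.003, -0.001, 1.0, 0.001]
wrist_force: [-0.5, -0.6, 0.1]
finger_gap: 0.0001
grip_force: 0.0
```

```bash
python3 - <<'E'
from h import *
st=env.get_state(); print(st["tcp_pos"],st["orientation"],st["finger_gap"])
c=env.read_camera("wrist"); 
P=cloud(c,st); X,Y,Z=P[...,0],P[...,1],P[...,2]
b=(abs(Z-.022)<.004)&(X>.4)&(X<.75)&(Y<-.08)&(Y>-.18); A=P[b]; print("bank",b.sum(),cv2.minAreaRect(A[:,:2].astype(np.float32)))
l=((Z>.048)&(Z<.062)&(X>.48)&(X<.68)&(Y<-.1)&(Y>-.14)).astype(np.uint8)
k,L,s,ce=cv2.connectedComponentsWithStats(l)
for i in range(1,k):
    if s[i,4]>8: print(ce[i].round(),s[i,4],P[L==i].mean(0).round(3),Z[L==i].max().round(3))
im=c["frame"].copy(); s2=env.read_camera("scene"); cv2.imwrite("pics/d1.png",np.hstack([cv2.resize(im,(400,300)),cv2.resize(s2["frame"][120:330,120:400],(400,300))]))
P=cloud(s2)
E
```

```text
[ 0.48477847 -0.12192494  0.37786384] [-0.00305482 -0.00133607  0.99999343  0.00142304] 0.00010743691793076515
bank 3030 ((0.5371701121330261, -0.12979654967784882), (0.18790602684020996, 0.09112904965877533), 2.8414900302886963)
[256. 177.] 42 [ 0.516 -0.123  0.056] 0.059
[256. 198.] 41 [ 0.546 -0.123  0.056] 0.06
[256. 218.] 41 [ 0.577 -0.123  0.056] 0.059
```

View pics/d1.png

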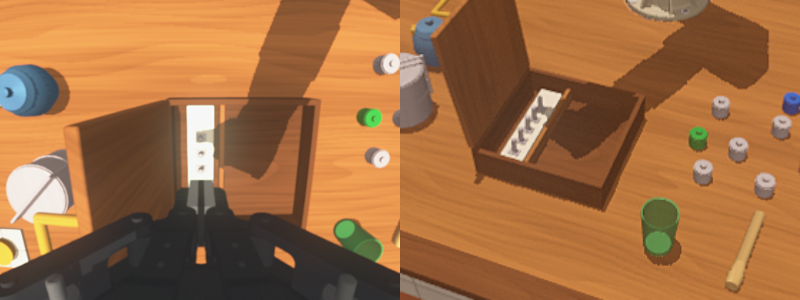

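Picture: the door stands upright, just past 90 degrees. The levers run up the white bank at (200,130..170) in the left panel, all ON, at y = -0.123. I'll descend at the near end.

carry_out --increments '[[[0,0,0.1,0,0,0],[0,0,0.22,0,0,0],[0,0,0.34,0,0,0],[0,0,0.46,0,0,0],[0,0,0.5,0,0,0]]]'

```text
clock: 7.85
tcp_pos: [0.4871, -0.1242, 0.128]
orientation: [-0.002, -0.0, 1.0, 0.001]
wrist_force: [0.0, 0.4, 0.0]
finger_gap: -0.0
grip_force: 0.0
```

carry_out --increments '[[[0,0,0,0,0,0],[0,0,0,0,0,0]]]'

```text
clock: 8.1
tcp_pos: [0.4893, -0.1248, 0.1324]
orientation: [0.002, -0.0, 1.0, -0.001]
wrist_force: [0.7, 0.0, -0.0]
finger_gap: -0.0002
grip_force: 0.0
```

carry_out --increments '[[[0.006,0.002,0.06,0,0,0],[0.006,0.002,0.12,0,0,0],[0.006,0.002,0.132,0,0,0],[0.006,0.002,0.132,0,0,0],[0.006,0.002,0.132,0,0,0]]]'

```text
clock: 8.72
tcp_pos: [0.4851, -0.1221, 0.066]
orientation: [0.001, -0.001, 1.0, 0.001]
wrist_force: [0.2, 4.9, -1.1]
finger_gap: -0.0002
grip_force: 0.0
```

carry_out --increments '[[[0,0.004,0,0,0,0],[0,0.004,0,0,0,0]]]'

```text
clock: 8.98
tcp_pos: [0.4855, -0.1213, 0.0658]
orientation: [0.001, -0.001, 1.0, -0.001]
wrist_force: [0.6, 0.5, 0.4]
finger_gap: 0.0001
grip_force: 0.0
```

carry_out --increments '[[[-0.038,0.001,0,0,0,0],[-0.076,0.001,0,0,0,0],[-0.114,0.002,0,0,0,0],[-0.152,0.002,0,0,0,0],[-0.19,0.003,0,0,0,0]]]'

```text
clock: 9.6
tcp_pos: [0.5795, -0.1195, 0.065]
orientation: [-0.0, -0.0, 1.0, -0.0]
wrist_force: [-1.9, -0.2, -0.3]
finger_gap: -0.0001
grip_force: 1.0
```

carry_out --increments '[[[-0.038,0,0,0,0,0],[-0.076,0.001,0,0,0,0],[-0.114,0.001,0,0,0,0],[-0.152,0.002,0,0,0,0],[-0.19,0.003,0,0,0,0]]]'

```text
clock: 10.22
tcp_pos: [0.675, -0.1178, 0.065]
orientation: [0.0, -0.001, 1.0, -0.0]
wrist_force: [0.3, -0.6, 1.1]
finger_gap: 0.0002
grip_force: 0.1
```

carry_out --increments '[[[0,0,0,0,0,0],[0,0,0,0,0,0],[0,0,-0.1,0,0,0],[0,0,-0.22,0,0,0],[0,0,-0.3,0,0,0]]]'

```text
clock: 10.85
tcp_pos: [0.6739, -0.1176, 0.2179]
orientation: [0.001, -0.001, 1.0, -0.0]
wrist_force: [0.1, -0.6, -0.4]
finger_gap: 0.0001
grip_force: 0.0
```

carry_out --increments '[[[0,0.12,0,0,0,0],[0,0.24,-0.1,0,0,0],[0.1,0.34,-0.2,0,0,0],[0.2,0.44,-0.28,0,0,0],[0.25,0.5,-0.28,0,0,0]]]' --jaw 0

```text
clock: 11.48
tcp_pos: [0.5654, 0.113, 0.3471]
orientation: [0.001, -0.0, 1.0, 0.0]
wrist_force: [1.2, 0.8, 1.6]
finger_gap: 0.0854
grip_force: 0.0
```

```bash
cat > look.py <<'E'
from h import *
import sys
# switches: highest points near each lever; pots: grey blobs
def pots(n):
    c=env.read_camera(n); P=cloud(c); X,Y,Z=P[...,0],P[...,1],P[...,2]
    hsv=cv2.cvtColor(c["frame"],cv2.COLOR_BGR2HSV)
    m=((Z>.02)&(Z<.06)&(X>.25)&(X<.8)&(Y>-.09)&(Y<.55)&(hsv[...,1]<75)).astype(np.uint8)
    k,l,s,ce=cv2.connectedComponentsWithStats(m)
    for i in range(1,k):
        if s[i,4]<25: continue
        q=l==i; t=q&(Z>.026)
        print(n,ce[i].round(),s[i,4],"xy",np.round([(X[t].min()+X[t].max())/2,(Y[t].min()+Y[t].max())/2],3),"zmax",Z[q].max().round(3),"hsv",np.median(hsv[q],0))
    b=(X>.48)&(X<.70)&(Y<-.108)&(Y>-.136)&(Z>.03)&(Z<.07)
    for x in np.arange(.5,.69,.02):
        q=b&(abs(X-x)<.01); print("  x%.2f zmax"%x, Z[q].max().round(3) if q.any() else None,end="")
    print(); return c
if __name__=="__main__":
    st=env.get_state(); print(st["tcp_pos"],st["orientation"],st["finger_gap"])
    for n in("scene","top"): c=pots(n)
E
python3 look.py
```

```text
[0.56537461 0.11297935 0.34712435] [ 9.68696055e-04 -2.68506422e-04  9.99999493e-01  6.52407863e-05] 0.08544766605499587
scene [344. 193.] 107 xy [0.38  0.239] zmax 0.043 hsv [  8.  52. 129.]
scene [387. 207.] 119 xy [0.389 0.369] zmax 0.045 hsv [  8.  40. 189.]
scene [356. 222.] 129 xy [0.481 0.299] zmax 0.045 hsv [  8.  39. 192.]
scene [332. 238.] 137 xy [0.563 0.25 ] zmax 0.044 hsv [  8.  49. 130.]
scene [375. 248.] 144 xy [0.553 0.368] zmax 0.044 hsv [  8.  38. 200.]
  x0.50 zmax None  x0.52 zmax 0.037  x0.54 zmax 0.047  x0.56 zmax 0.048  x0.58 zmax 0.049  x0.60 zmax 0.046  x0.62 zmax 0.042  x0.64 zmax 0.05  x0.66 zmax 0.044  x0.68 zmax 0.047
top [129. 182.] 38 xy [0.549 0.374] zmax 0.041 hsv [ 18.   32.5 230. ]
top [127. 238.] 38 xy [0.384 0.374] zmax 0.043 hsv [ 18.   32.5 231. ]
  x0.50 zmax None  x0.52 zmax 0.04  x0.54 zmax 0.049  x0.56 zmax 0.044  x0.58 zmax 0.046  x0.60 zmax 0.051  x0.62 zmax 0.047  x0.64 zmax 0.046  x0.66 zmax 0.046  x0.68 zmax 0.045
```

The levers all lie at about 46 mm, so they are off. Next I'll locate the pots precisely with the wrist camera.

carry_out --increments '[[[0.08,0.09,0,0,0,0],[0.16,0.18,0,0,0,0],[0.25,0.27,0,0,0,0],[0.33,0.37,0,0,0,0],[0.33,0.37,0,0,0,0]]]' --jaw 0.3

```text
clock: 12.2
tcp_pos: [0.3986, 0.2988, 0.3455]
orientation: [-0.0, -0.004, 1.0, 0.0]
wrist_force: [0.3, -0.8, -0.8]
finger_gap: 0.06
grip_force: 0.0
```

carry_out --increments '[[[0,0,0,0,0,0],[0,0,0,0,0,0]]]'

```text
clock: 12.45
tcp_pos: [0.4025, 0.2959, 0.345]
orientation: [-0.0, 0.0, 1.0, -0.0]
wrist_force: [0.0, -0.5, -0.3]
finger_gap: 0.0597
grip_force: 0.0
```

```bash
cat > wl.py <<'E'
from h import *
st=env.get_state(); print("tcp",st["tcp_pos"].round(4),"gap",st["finger_gap"].round(3),"t",st["clock"])
c=env.read_camera("wrist"); P=cloud(c,st); X,Y,Z=P[...,0],P[...,1],P[...,2]
hsv=cv2.cvtColor(c["frame"],cv2.COLOR_BGR2HSV)
m=((Z>.024)&(Z<.06)&(X>.25)&(X<.8)&(Y>.12)&(Y<.56)).astype(np.uint8)
k,l,s,ce=cv2.connectedComponentsWithStats(m)
T=st["tcp_pos"]
for i in range(1,k):
    if s[i,4]<150: continue
    q=l==i; A=P[q&(Z>.027)][:,:2]; A=A if len(A)>20 else P[q][:,:2]
    (x,y),r=cv2.minEnclosingCircle(A.astype(np.float32)); h=np.median(hsv[q],0)
    print(ce[i].round(),s[i,4],"c",round(x,4),round(y,4),"mid",np.round((A.min(0)+A.max(0))/2,4),"r",round(r,4),"zmax",Z[q].max().round(3),"hsv",h,"steel" if h[1]<75 else "no", "shift", np.round([-(x-T[0])*2,(y-T[1])*2,-(.024-T[2])*2],3))
E
python3 wl.py
```

```text
Traceback (most recent call last):
  File "wl.py", line 2, in <module>
    st=env.get_state(); print("tcp",st["tcp_pos"].round(4),"gap",st["finger_gap"].round(3),"t",st["clock"])
                                                                 ^^^^^^^^^^^^^^^^^^^^^^
AttributeError: 'float' object has no attribute 'round'
```

```bash
sed -i 's/st\["finger_gap"\].round(3)/round(st["finger_gap"],3)/' wl.py; python3 wl.py
```

```text
tcp [0.4025 0.2959 0.345 ] gap 0.06 t 12.45
[318.  84.] 679 c 0.3102 0.3748 mid [0.3094 0.3739] r 0.0195 zmax 0.042 hsv [109. 172. 224.] no shift [0.185 0.158 0.642]
[387. 126.] 611 c 0.3645 0.4709 mid [0.3639 0.4711] r 0.0196 zmax 0.042 hsv [111. 167. 225.] no shift [0.076 0.35  0.642]
[213. 134.] 642 c 0.3745 0.2361 mid [0.3748 0.2359] r 0.0192 zmax 0.042 hsv [ 13.   13.5 244. ] steel shift [ 0.056 -0.12   0.642]
[309. 144.] 627 c 0.3881 0.3662 mid [0.3877 0.3662] r 0.0193 zmax 0.042 hsv [  8.  35. 140.] steel shift [0.029 0.141 0.642]
[356. 203.] 531 c 0.472 0.437 mid [0.4717 0.4367] r 0.0193 zmax 0.042 hsv [176. 118. 189.] no shift [-0.139  0.282  0.642]
[201. 207.] 549 c 0.478 0.2144 mid [0.4774 0.215 ] r 0.0197 zmax 0.042 hsv [ 60. 149. 200.] no shift [-0.151 -0.163  0.642]
[258. 207.] 546 c 0.4784 0.2963 mid [0.4784 0.2965] r 0.0192 zmax 0.041 hsv [ 11.  23. 234.] steel shift [-0.152  0.001  0.642]
[304. 254.] 489 c 0.5513 0.3651 mid [0.5511 0.3648] r 0.0194 zmax 0.041 hsv [ 11.  26. 231.] steel shift [-0.298  0.138  0.642]
[225. 260.] 481 c 0.5605 0.2472 mid [0.5593 0.247 ] r 0.0193 zmax 0.042 hsv [ 11.  26. 232.] steel shift [-0.316 -0.097  0.642]
```

All five pots are located, each with rim radius about 19 mm. Picking the one at (0.375, 0.236) first.

carry_out --increments '[[[0.056,-0.12,0.08,0,0,0],[0.056,-0.12,0.2,0,0,0],[0.056,-0.12,0.32,0,0,0],[0.056,-0.12,0.44,0,0,0],[0.056,-0.12,0.54,0,0,0]]]'

```text
clock: 13.12
tcp_pos: [0.3738, 0.2355, 0.0731]
orientation: [-0.0, 0.001, 1.0, -0.0]
wrist_force: [1.0, 0.7, 0.1]
finger_gap: 0.0596
grip_force: 0.0
```

carry_out --increments '[[[0,0,0.05,0,0,0],[0,0,0.1,0,0,0],[0,0,0.1,0,0,0],[0,0,0.1,0,0,0]]]'

```text
clock: 13.62
tcp_pos: [0.3746, 0.2366, 0.0259]
orientation: [0.0, -0.0, 1.0, 0.0]
wrist_force: [0.1, -0.3, -0.4]
finger_gap: 0.06
grip_force: 0.0
```

carry_out --increments '[[[0,0,0,0,0,0],[0,0,0,0,0,0],[0,0,0,0,0,0],[0,0,0,0,0,0]]]' --jaw 1 --squeeze 30

```text
clock: 14.12
tcp_pos: [0.3747, 0.2373, 0.0265]
orientation: [0.001, -0.001, 1.0, 0.0]
wrist_force: [-0.8, -2.5, 5.7]
finger_gap: 0.0353
grip_force: 29.8
```

carry_out --increments '[[[0,0,-0.08,0,0,0],[0,0,-0.18,0,0,0],[0,0,-0.27,0,0,0],[0,0,-0.27,0,0,0]]]'

```text
clock: 14.62
tcp_pos: [0.3762, 0.2382, 0.1642]
orientation: [0.004, -0.001, 1.0, 0.002]
wrist_force: [0.0, -0.0, -0.9]
finger_gap: 0.0351
grip_force: 30.4
```

carry_out --increments '[[[-0.045,-0.1,0,0,0,0],[-0.09,-0.2,0,0,0,0],[-0.135,-0.3,0,0,0,0],[-0.18,-0.4,0,0,0,0],[-0.219,-0.474,0,0,0,0]]]'

```text
clock: 15.25
tcp_pos: [0.4834, -0.0017, 0.1591]
orientation: [-0.001, -0.0, 1.0, 0.0]
wrist_force: [1.7, 0.1, -0.0]
finger_gap: 0.0352
grip_force: 30.5
```

carry_out --increments '[[[0,0,0,0,0,0],[0,0,0.1,0,0,0],[0,0,0.2,0,0,0],[0,0,0.23,0,0,0],[0,0,0.23,0,0,0]]]'

```text
clock: 15.88
tcp_pos: [0.4823, 0.001, 0.0446]
orientation: [-0.001, -0.001, 1.0, 0.0]
wrist_force: [0.1, 0.7, 0.7]
finger_gap: 0.0348
grip_force: 30.6
```

carry_out --increments '[[[0,0,0.008,0,0,0],[0,0,0.014,0,0,0],[0,0,0.015,0,0,0],[0,0,0.015,0,0,0]]]'

```text
clock: 16.38
tcp_pos: [0.4838, 0.0001, 0.0382]
orientation: [0.0, -0.001, 1.0, -0.0]
wrist_force: [0.2, -0.9, -1.0]
finger_gap: 0.0353
grip_force: 30.6
```

carry_out --increments '[[[0,0,0,0,0,0],[0,0,0,0,0,0],[0,0,0,0,0,0],[0,0,-0.04,0,0,0],[0,0,-0.14,0,0,0]]]' --jaw 0.35

```text
clock: 17.0
tcp_pos: [0.4814, 0.0005, 0.1064]
orientation: [-0.003, -0.001, 1.0, 0.001]
wrist_force: [0.9, -0.1, -0.2]
finger_gap: 0.0562
grip_force: 0.0
```

carry_out --increments '[[[0,0,-0.12,0,0,0],[0.05,0.12,-0.24,0,0,0],[0.09,0.24,-0.34,0,0,0],[0.13,0.36,-0.46,0,0,0],[0.16,0.48,-0.48,0,0,0]]]'

```text
clock: 17.62
tcp_pos: [0.4189, 0.1868, 0.3219]
orientation: [0.001, -0.0, 1.0, 0.0]
wrist_force: [1.4, 0.3, 0.5]
finger_gap: 0.0553
grip_force: 0.0
```

carry_out --increments '[[[0,0.1,0,0,0,0],[0,0.1,0,0,0,0],[0,0.1,0,0,0,0]]]'

```text
clock: 18.0
tcp_pos: [0.4186, 0.2355, 0.3192]
orientation: [-0.0, -0.001, 1.0, -0.0]
wrist_force: [0.0, -0.6, 0.0]
finger_gap: 0.0552
grip_force: 0.0
```

```bash
sed -i 's/(Y>.12)/(Y>-.075)/' wl.py; python3 wl.py | grep -v " no "
```

```text
tcp [0.4186 0.2355 0.3192] gap 0.055 t 18.0
[360. 134.] 705 c 0.3869 0.367 mid [0.3876 0.3671] r 0.0198 zmax 0.041 hsv [ 11.  20. 237.] steel shift [0.063 0.263 0.59 ]
[406. 198.] 602 c 0.4721 0.4361 mid [0.4725 0.4361] r 0.0192 zmax 0.041 hsv [170.  73. 246.] steel shift [-0.107  0.401  0.59 ]
[303. 202.] 618 c 0.4784 0.2966 mid [0.4782 0.2964] r 0.0192 zmax 0.041 hsv [  9.  39. 143.] steel shift [-0.12   0.122  0.59 ]
[ 84. 206.] 714 c 0.4824 -0.0 mid [0.4821 0.0008] r 0.0194 zmax 0.052 hsv [ 10.   27.  231.5] steel shift [-0.128 -0.471  0.59 ]
[355. 247.] 170 c 0.5475 0.3678 mid [0.5465 0.3695] r 0.0173 zmax 0.035 hsv [ 10.   33.5 228.5] steel shift [-0.258  0.265  0.59 ]
[265. 258.] 552 c 0.561 0.2459 mid [0.5599 0.2463] r 0.0196 zmax 0.042 hsv [ 11.  23. 235.] steel shift [-0.285  0.021  0.59 ]
```

Pot 1 stands upright in the bay at (0.482, 0.000). The detection at (0.472, 0.436) is the pink decoy. Next is the pot at (0.387, 0.367).

carry_out --increments '[[[0.03,0.1,0.05,0,0,0],[0.05,0.2,0.1,0,0,0],[0.063,0.263,0.19,0,0,0],[0.063,0.263,0.31,0,0,0],[0.063,0.263,0.43,0,0,0]]]'

```text
clock: 18.68
tcp_pos: [0.3878, 0.3662, 0.103]
orientation: [0.0, 0.0, 1.0, 0.0]
wrist_force: [-0.2, 0.7, -0.1]
finger_gap: 0.0556
grip_force: 0.0
```

carry_out --increments '[[[0,0,0.06,0,0,0],[0,0,0.12,0,0,0],[0,0,0.156,0,0,0],[0,0,0.156,0,0,0],[0,0,0.156,0,0,0]]]'

```text
clock: 19.3
tcp_pos: [0.3881, 0.3666, 0.0273]
orientation: [0.0, 0.0, 1.0, 0.0]
wrist_force: [-1.2, -1.1, 0.3]
finger_gap: 0.0558
grip_force: 0.0
```

carry_out --increments '[[[0,0,0,0,0,0],[0,0,0,0,0,0],[0,0,0,0,0,0],[0,0,0,0,0,0]]]' --jaw 1

```text
clock: 19.8
tcp_pos: [0.3882, 0.3673, 0.0279]
orientation: [0.001, -0.001, 1.0, 0.0]
wrist_force: [0.8, -2.4, 6.5]
finger_gap: 0.035
grip_force: 30.1
```

carry_out --increments '[[[0,0,-0.08,0,0,0],[0,0,-0.18,0,0,0],[0,0,-0.27,0,0,0],[0,0,-0.27,0,0,0],[0,0,-0.27,0,0,0]]]'

```text
clock: 20.42
tcp_pos: [0.3868, 0.367, 0.1611]
orientation: [-0.0, -0.001, 1.0, -0.0]
wrist_force: [-1.0, 0.2, -1.2]
finger_gap: 0.035
grip_force: 30.5
```

carry_out --increments '[[[-0.05,-0.11,0,0,0,0],[-0.09,-0.22,0,0,0,0],[-0.13,-0.33,0,0,0,0],[-0.17,-0.44,0,0,0,0],[-0.21,-0.55,0,0,0,0]]]'

```text
clock: 21.05
tcp_pos: [0.4917, 0.0905, 0.1595]
orientation: [-0.002, -0.001, 1.0, 0.0]
wrist_force: [0.6, 0.1, -2.4]
finger_gap: 0.035
grip_force: 30.6
```

carry_out --increments '[[[-0.04,-0.1,0,0,0,0],[-0.073,-0.183,0,0,0,0],[-0.073,-0.183,0.05,0,0,0],[-0.073,-0.183,0.14,0,0,0],[-0.073,-0.183,0.22,0,0,0]]]'

```text
clock: 21.68
tcp_pos: [0.5274, 0.0008, 0.0483]
orientation: [-0.002, -0.0, 1.0, 0.0]
wrist_force: [1.1, 0.1, -1.6]
finger_gap: 0.0351
grip_force: 30.7
```

carry_out --increments '[[[0,0,0.01,0,0,0],[0,0,0.02,0,0,0],[0,0,0.024,0,0,0],[0,0,0.024,0,0,0]]]'

```text
clock: 22.18
tcp_pos: [0.5302, 0.0008, 0.0407]
orientation: [0.001, -0.001, 1.0, -0.0]
wrist_force: [0.2, -0.1, -1.3]
finger_gap: 0.0349
grip_force: 30.6
```

carry_out --increments '[[[0,0,0.004,0,0,0],[0,0,0.005,0,0,0],[0,0,0.005,0,0,0]]]'

```text
clock: 22.55
tcp_pos: [0.5298, 0.0008, 0.0379]
orientation: [0.001, -0.001, 1.0, -0.0]
wrist_force: [-1.0, 0.3, 5.6]
finger_gap: 0.0348
grip_force: 31.2
```

carry_out --increments '[[[0,0,0,0,0,0],[0,0,0,0,0,0],[0,0,0,0,0,0],[0,0,-0.04,0,0,0],[0,0,-0.14,0,0,0]]]' --jaw 0.35

```text
clock: 23.18
tcp_pos: [0.527, 0.0011, 0.1053]
orientation: [-0.003, -0.001, 1.0, 0.001]
wrist_force: [0.8, -0.3, 0.6]
finger_gap: 0.0554
grip_force: 0.0
```

carry_out --increments '[[[0,0,-0.12,0,0,0],[0.05,0.12,-0.24,0,0,0],[0.1,0.24,-0.34,0,0,0],[0.15,0.36,-0.44,0,0,0],[0.22,0.48,-0.46,0,0,0]]]'

```text
clock: 23.8
tcp_pos: [0.4475, 0.1861, 0.3131]
orientation: [0.001, -0.0, 1.0, 0.0]
wrist_force: [-0.1, 0.8, -0.0]
finger_gap: 0.0553
grip_force: 0.0
```

carry_out --increments '[[[0,0.1,0,0,0,0],[0,0.1,0,0,0,0],[0,0.1,0,0,0,0]]]'

```text
clock: 24.18
tcp_pos: [0.4471, 0.2348, 0.3107]
orientation: [-0.0, -0.001, 1.0, -0.0]
wrist_force: [0.4, -0.4, 0.0]
finger_gap: 0.0554
grip_force: 0.0
```

```bash
python3 wl.py
```

```text
tcp [0.4471 0.2348 0.3107] gap 0.055 t 24.175
[375.  45.] 835 c 0.3104 0.3745 mid [0.3105 0.3736] r 0.0197 zmax 0.042 hsv [108. 186. 234.] no shift [0.273 0.279 0.573]
[447.  94.] 747 c 0.3639 0.471 mid [0.364  0.4701] r 0.0195 zmax 0.042 hsv [110. 174. 229.] no shift [0.166 0.473 0.573]
[121. 193.] 1671 c 0.517 0.0072 mid [0.5164 0.0075] r 0.1096 zmax 0.06 hsv [ 11. 139.  75.] no shift [-0.14  -0.455  0.573]
[412. 179.] 648 c 0.4724 0.4363 mid [0.4721 0.4359] r 0.0191 zmax 0.041 hsv [170.  70. 247.] steel shift [-0.051  0.403  0.573]
[241. 182.] 675 c 0.4776 0.2137 mid [0.4774 0.2141] r 0.0192 zmax 0.041 hsv [ 54. 143. 152.] no shift [-0.061 -0.042  0.573]
[306. 183.] 651 c 0.4792 0.2965 mid [0.4792 0.2965] r 0.0191 zmax 0.041 hsv [  9.  36. 144.] steel shift [-0.064  0.123  0.573]
[ 78. 187.] 756 c 0.4826 0.0002 mid [0.4831 0.0005] r 0.0194 zmax 0.052 hsv [ 11.  21. 235.] steel shift [-0.071 -0.469  0.573]
[ 83. 220.] 711 c 0.5282 0.0008 mid [0.5282 0.0009] r 0.0191 zmax 0.052 hsv [ 10.  25. 234.] steel shift [-0.162 -0.468  0.573]
[354. 235.] 549 c 0.5513 0.3655 mid [0.5511 0.3653] r 0.0191 zmax 0.041 hsv [ 11.  24. 234.] steel shift [-0.208  0.261  0.573]
[266. 242.] 587 c 0.5602 0.246 mid [0.5597 0.2458] r 0.0191 zmax 0.042 hsv [ 11.  22. 237.] steel shift [-0.226  0.022  0.573]
```

Two pots placed; the rest are where expected. Next is the pot at (0.479, 0.2965).

carry_out --increments '[[[-0.04,0.08,0.05,0,0,0],[-0.064,0.123,0.12,0,0,0],[-0.064,0.123,0.22,0,0,0],[-0.064,0.123,0.34,0,0,0],[-0.064,0.123,0.46,0,0,0]]]'

```text
clock: 24.85
tcp_pos: [0.4799, 0.2949, 0.0794]
orientation: [0.0, 0.001, 1.0, 0.0]
wrist_force: [0.6, 0.9, -0.1]
finger_gap: 0.0553
grip_force: 0.0
```

carry_out --increments '[[[0,0,0.06,0,0,0],[0,0,0.112,0,0,0],[0,0,0.112,0,0,0],[0,0,0.112,0,0,0]]]'

```text
clock: 25.35
tcp_pos: [0.4802, 0.2958, 0.026]
orientation: [0.0, 0.0, 1.0, 0.0]
wrist_force: [0.2, 0.1, -0.4]
finger_gap: 0.0556
grip_force: 0.0
```

carry_out --increments '[[[0,0,0,0,0,0],[0,0,0,0,0,0],[0,0,0,0,0,0],[0,0,0,0,0,0]]]' --jaw 1

```text
clock: 25.85
tcp_pos: [0.4806, 0.2968, 0.0268]
orientation: [0.002, -0.001, 1.0, 0.0]
wrist_force: [-0.6, -1.2, 5.3]
finger_gap: 0.0349
grip_force: 30.3
```

carry_out --increments '[[[0,0,-0.08,0,0,0],[0,0,-0.18,0,0,0],[0,0,-0.27,0,0,0],[0,0,-0.27,0,0,0],[0,0,-0.27,0,0,0]]]'

```text
clock: 26.48
tcp_pos: [0.4789, 0.2964, 0.1599]
orientation: [-0.0, -0.001, 1.0, 0.0]
wrist_force: [0.0, -0.2, -0.5]
finger_gap: 0.0352
grip_force: 30.4
```

carry_out --increments '[[[-0.04,-0.11,0,0,0,0],[-0.08,-0.22,0,0,0,0],[-0.12,-0.33,0,0,0,0],[-0.16,-0.44,0,0,0,0],[-0.19,-0.55,0,0,0,0]]]'

```text
clock: 27.1
tcp_pos: [0.5741, 0.0199, 0.158]
orientation: [-0.002, -0.001, 1.0, 0.0]
wrist_force: [0.1, 0.2, -0.4]
finger_gap: 0.0349
grip_force: 30.5
```

carry_out --increments '[[[0,-0.042,0,0,0,0],[0,-0.042,0.05,0,0,0],[0,-0.042,0.14,0,0,0],[0,-0.042,0.22,0,0,0],[0,-0.042,0.24,0,0,0]]]'

```text
clock: 27.72
tcp_pos: [0.5702, 0.0018, 0.0366]
orientation: [-0.005, -0.001, 1.0, 0.001]
wrist_force: [-21.9, 2.1, 49.7]
finger_gap: 0.0349
grip_force: 35.3
```

carry_out --increments '[[[0,0,0.002,0,0,0],[0,0,0.004,0,0,0],[0,0,0.006,0,0,0],[0,0,0.006,0,0,0]]]'

```text
clock: 28.22
tcp_pos: [0.575, 0.0006, 0.0375]
orientation: [0.0, -0.001, 1.0, 0.0]
wrist_force: [-0.2, 1.1, -0.7]
finger_gap: 0.0348
grip_force: 30.7
```

carry_out --increments '[[[0,0,0,0,0,0],[0,0,0,0,0,0],[0,0,0,0,0,0],[0,0,-0.04,0,0,0],[0,0,-0.14,0,0,0]]]' --jaw 0.35

```text
clock: 28.85
tcp_pos: [0.5725, 0.0009, 0.1053]
orientation: [-0.003, -0.001, 1.0, 0.0]
wrist_force: [0.3, 0.4, -0.7]
finger_gap: 0.0552
grip_force: 0.0
```

carry_out --increments '[[[0,0,-0.12,0,0,0],[0.06,0.12,-0.24,0,0,0],[0.12,0.24,-0.34,0,0,0],[0.18,0.36,-0.44,0,0,0],[0.26,0.46,-0.46,0,0,0]]]'

```text
clock: 29.48
tcp_pos: [0.4781, 0.1799, 0.3121]
orientation: [0.001, -0.0, 1.0, 0.0]
wrist_force: [1.2, 0.6, 0.3]
finger_gap: 0.0553
grip_force: 0.0
```

carry_out --increments '[[[0,0.02,0,0,0,0],[0,0.02,0,0,0,0],[0,0.02,0,0,0,0]]]'

```text
clock: 29.85
tcp_pos: [0.4784, 0.1877, 0.3088]
orientation: [-0.001, -0.0, 1.0, -0.0]
wrist_force: [0.2, 0.4, -0.1]
finger_gap: 0.0552
grip_force: 0.0
```

```bash
python3 wl.py|grep steel
```

```text
[450. 155.] 673 c 0.4721 0.4369 mid [0.4724 0.4357] r 0.0196 zmax 0.042 hsv [169.  68. 247.] steel shift [0.012 0.498 0.57 ]
[109. 164.] 814 c 0.4825 -0.0 mid [4.828e-01 4.000e-04] r 0.0196 zmax 0.051 hsv [ 11.  18. 240.] steel shift [-0.008 -0.375  0.57 ]
[114. 199.] 732 c 0.5288 0.0005 mid [5.293e-01 3.000e-04] r 0.0195 zmax 0.052 hsv [ 11.  19. 238.] steel shift [-0.101 -0.374  0.57 ]
[391. 214.] 626 c 0.552 0.3652 mid [0.5523 0.3652] r 0.0196 zmax 0.042 hsv [ 11.  22. 237.] steel shift [-0.147  0.355  0.57 ]
[302. 221.] 633 c 0.5606 0.2465 mid [0.5603 0.2464] r 0.0195 zmax 0.042 hsv [  9.  41. 148.] steel shift [-0.164  0.118  0.57 ]
[118. 231.] 704 c 0.5731 0.0003 mid [ 5.732e-01 -2.000e-04] r 0.0196 zmax 0.052 hsv [ 11.  22. 236.] steel shift [-0.19  -0.375  0.57 ]
```

Three pots stand upright in the bay. Next is the pot at (0.560, 0.2465).

carry_out --increments '[[[-0.08,0.06,0.04,0,0,0],[-0.164,0.118,0.1,0,0,0],[-0.164,0.118,0.22,0,0,0],[-0.164,0.118,0.34,0,0,0],[-0.164,0.118,0.46,0,0,0]]]'

```text
clock: 30.52
tcp_pos: [0.5602, 0.2463, 0.0771]
orientation: [-0.001, 0.0, 1.0, -0.0]
wrist_force: [0.5, -0.2, 0.6]
finger_gap: 0.0555
grip_force: 0.0
```

carry_out --increments '[[[0,0,0.06,0,0,0],[0,0,0.107,0,0,0],[0,0,0.107,0,0,0],[0,0,0.107,0,0,0]]]'

```text
clock: 31.02
tcp_pos: [0.5608, 0.2472, 0.027]
orientation: [0.0, -0.0, 1.0, 0.0]
wrist_force: [0.1, -0.1, 0.2]
finger_gap: 0.0556
grip_force: 0.0
```

carry_out --increments '[[[0,0,0,0,0,0],[0,0,0,0,0,0],[0,0,0,0,0,0],[0,0,0,0,0,0]]]' --jaw 1

```text
clock: 31.52
tcp_pos: [0.5613, 0.248, 0.0281]
orientation: [0.002, -0.001, 1.0, 0.0]
wrist_force: [0.2, -2.1, 6.6]
finger_gap: 0.0347
grip_force: 30.4
```

carry_out --increments '[[[0,0,-0.08,0,0,0],[0,0,-0.18,0,0,0],[0,0,-0.27,0,0,0],[0,0,-0.27,0,0,0],[0,0,-0.27,0,0,0]]]'

```text
clock: 32.15
tcp_pos: [0.5594, 0.2479, 0.161]
orientation: [-0.0, -0.001, 1.0, -0.0]
wrist_force: [-1.4, 0.1, -1.6]
finger_gap: 0.0348
grip_force: 30.3
```

carry_out --increments '[[[-0.03,-0.1,0,0,0,0],[-0.06,-0.2,0,0,0,0],[-0.09,-0.3,0,0,0,0],[-0.12,-0.4,0,0,0,0],[-0.12,-0.493,0,0,0,0]]]'

```text
clock: 32.78
tcp_pos: [0.6199, -0.0003, 0.1589]
orientation: [-0.002, -0.001, 1.0, 0.0]
wrist_force: [0.5, -0.6, -1.8]
finger_gap: 0.0351
grip_force: 30.4
```

carry_out --increments '[[[0,0,0.01,0,0,0],[0,0,0.09,0,0,0],[0,0,0.17,0,0,0],[0,0,0.22,0,0,0],[0,0,0.225,0,0,0]]]'

```text
clock: 33.4
tcp_pos: [0.617, 0.0029, 0.0452]
orientation: [-0.004, -0.001, 1.0, 0.001]
wrist_force: [-0.7, -0.3, -0.8]
finger_gap: 0.0352
grip_force: 30.5
```

carry_out --increments '[[[0,0,0.006,0,0,0],[0,0,0.012,0,0,0],[0,0,0.018,0,0,0],[0,0,0.022,0,0,0],[0,0,0.022,0,0,0]]]'

```text
clock: 34.02
tcp_pos: [0.6205, 0.0014, 0.0382]
orientation: [0.0, -0.001, 1.0, 0.0]
wrist_force: [0.1, -0.3, -1.0]
finger_gap: 0.0348
grip_force: 30.6
```

carry_out --increments '[[[0,0,0,0,0,0],[0,0,0,0,0,0],[0,0,0,0,0,0],[0,0,-0.04,0,0,0],[0,0,-0.14,0,0,0]]]' --jaw 0.35

```text
clock: 34.65
tcp_pos: [0.6181, 0.0017, 0.106]
orientation: [-0.003, -0.001, 1.0, 0.0]
wrist_force: [0.3, 0.0, 0.7]
finger_gap: 0.0554
grip_force: 0.0
```

carry_out --increments '[[[0,0,-0.12,0,0,0],[0.06,0.12,-0.24,0,0,0],[0.12,0.24,-0.34,0,0,0],[0.18,0.36,-0.44,0,0,0],[0.26,0.46,-0.46,0,0,0]]]'

```text
clock: 35.28
tcp_pos: [0.5237, 0.1808, 0.3131]
orientation: [0.001, -0.0, 1.0, 0.0]
wrist_force: [0.9, -0.1, -0.8]
finger_gap: 0.0556
grip_force: 0.0
```

carry_out --increments '[[[0,0.02,0,0,0,0],[0,0.02,0,0,0,0],[0,0.02,0,0,0,0]]]'

```text
clock: 35.65
tcp_pos: [0.524, 0.1886, 0.3098]
orientation: [-0.001, -0.0, 1.0, -0.0]
wrist_force: [-0.3, 0.4, -0.0]
finger_gap: 0.0555
grip_force: 0.0
```

```bash
python3 wl.py|grep steel; python3 -c "
from h import *; print(env.get_state()['tcp_pos'])"
```

```text
[454. 120.] 722 c 0.473 0.4367 mid [0.4728 0.4356] r 0.0197 zmax 0.041 hsv [168.  63. 247.] steel shift [0.102 0.496 0.572]
[ 99. 153.] 1623 c 0.5147 -0.0109 mid [ 0.5151 -0.0103] r 0.0378 zmax 0.052 hsv [ 12.  16. 242.] steel shift [ 0.019 -0.399  0.572]
[394. 181.] 642 c 0.5522 0.3654 mid [0.5514 0.3646] r 0.0193 zmax 0.041 hsv [ 12.  20. 240.] steel shift [-0.056  0.354  0.572]
[113. 198.] 728 c 0.5728 0.0004 mid [0.5732 0.0007] r 0.0193 zmax 0.051 hsv [ 12.  18. 240.] steel shift [-0.098 -0.376  0.572]
[118. 231.] 694 c 0.6203 0.0014 mid [0.6197 0.0016] r 0.0193 zmax 0.052 hsv [ 11.  19. 239.] steel shift [-0.193 -0.374  0.572]
[0.52400494 0.18838734 0.30972162]
```

One pot in the bay was nudged toward its neighbour but still looks upright; I'll check it at the end. Now the last pot, at (0.552, 0.365).

carry_out --increments '[[[-0.02,0.12,0,0,0,0],[-0.04,0.24,0.02,0,0,0],[-0.056,0.353,0.06,0,0,0],[-0.056,0.353,0.18,0,0,0],[-0.056,0.353,0.3,0,0,0]]]'

```text
clock: 36.33
tcp_pos: [0.5524, 0.366, 0.1584]
orientation: [0.0, -0.001, 1.0, -0.0]
wrist_force: [0.8, 0.2, -0.9]
finger_gap: 0.0557
grip_force: 0.0
```

carry_out --increments '[[[0,0,0.1,0,0,0],[0,0,0.2,0,0,0],[0,0,0.266,0,0,0],[0,0,0.266,0,0,0],[0,0,0.266,0,0,0]]]'

```text
clock: 36.95
tcp_pos: [0.5527, 0.3657, 0.0289]
orientation: [0.0, -0.0, 1.0, 0.0]
wrist_force: [0.4, -0.3, 1.2]
finger_gap: 0.0554
grip_force: 0.0
```

carry_out --increments '[[[0,0,0,0,0,0],[0,0,0,0,0,0],[0,0,0,0,0,0],[0,0,0,0,0,0]]]' --jaw 1

```text
clock: 37.45
tcp_pos: [0.5531, 0.3667, 0.0304]
orientation: [0.002, -0.001, 1.0, 0.001]
wrist_force: [0.3, -1.1, 5.8]
finger_gap: 0.0353
grip_force: 30.4
```

carry_out --increments '[[[0,0,-0.08,0,0,0],[0,0,-0.18,0,0,0],[0,0,-0.27,0,0,0],[0,0,-0.27,0,0,0],[0,0,-0.27,0,0,0]]]'

```text
clock: 38.08
tcp_pos: [0.5511, 0.3661, 0.1628]
orientation: [-0.0, -0.001, 1.0, 0.0]
wrist_force: [-0.1, -1.3, -1.5]
finger_gap: 0.0353
grip_force: 30.2
```

carry_out --increments '[[[-0.04,-0.11,0,0,0,0],[-0.08,-0.22,0,0,0,0],[-0.12,-0.33,0,0,0,0],[-0.16,-0.44,0,0,0,0],[-0.2,-0.55,0,0,0,0]]]'

```text
clock: 38.7
tcp_pos: [0.651, 0.0896, 0.1607]
orientation: [-0.002, -0.001, 1.0, 0.0]
wrist_force: [0.6, -0.3, -0.6]
finger_gap: 0.035
grip_force: 30.4
```

carry_out --increments '[[[-0.029,-0.1,0,0,0,0],[-0.029,-0.18,0,0,0,0],[-0.029,-0.18,0.05,0,0,0],[-0.029,-0.18,0.14,0,0,0],[-0.029,-0.18,0.22,0,0,0]]]'

```text
clock: 39.33
tcp_pos: [0.6646, 0.0012, 0.0494]
orientation: [-0.002, -0.0, 1.0, 0.0]
wrist_force: [0.0, -1.4, -1.2]
finger_gap: 0.0353
grip_force: 30.4
```

carry_out --increments '[[[0,0,0.006,0,0,0],[0,0,0.012,0,0,0],[0,0,0.018,0,0,0],[0,0,0.026,0,0,0],[0,0,0.026,0,0,0]]]'

```text
clock: 39.95
tcp_pos: [0.6667, 0.0013, 0.0405]
orientation: [0.0, -0.001, 1.0, -0.0]
wrist_force: [0.2, 0.5, -1.7]
finger_gap: 0.035
grip_force: 30.4
```

carry_out --increments '[[[0,0,0,0,0,0],[0,0,0,0,0,0],[0,0,0,0,0,0],[0,0,-0.04,0,0,0],[0,0,-0.14,0,0,0]]]' --jaw 0.35

```text
clock: 40.58
tcp_pos: [0.6642, 0.0015, 0.1077]
orientation: [-0.003, -0.001, 1.0, 0.0]
wrist_force: [0.7, 0.4, 0.7]
finger_gap: 0.0556
grip_force: 0.0
```

carry_out --increments '[[[0,0,-0.12,0,0,0],[0.08,0.04,-0.24,0,0,0],[0.18,0.08,-0.34,0,0,0],[0.28,0.1,-0.44,0,0,0],[0.38,0.16,-0.5,0,0,0]]]'

```text
clock: 41.2
tcp_pos: [0.5006, 0.0687, 0.3438]
orientation: [0.001, -0.0, 1.0, 0.0]
wrist_force: [0.2, 0.8, 0.7]
finger_gap: 0.0557
grip_force: 0.0
```

carry_out --increments '[[[0,0,0,0,0,0],[0,0,0,0,0,0],[0,0,0,0,0,0]]]'

```text
clock: 41.58
tcp_pos: [0.502, 0.0683, 0.3403]
orientation: [-0.001, -0.0, 1.0, 0.0]
wrist_force: [0.3, -0.7, -0.3]
finger_gap: 0.0555
grip_force: 0.0
```

```bash
python3 wl.py|grep -v "no "; python3 - <<'E'
from h import *
st=env.get_state(); c=env.read_camera("wrist"); s=env.read_camera("scene")
cv2.imwrite("pics/bay.png",np.hstack([cv2.resize(c["frame"],(400,300)),cv2.resize(s["frame"][120:270,120:320],(400,300))]))
P=cloud(s); X,Y,Z=P[...,0],P[...,1],P[...,2]
d=(X>.44)&(X<.71)&(Y<-.17)&(Y>-.3)&(Z>.12)&(Z<.33); A=P[d][:,1:]; print(d.sum())
for z in(.15,.2,.25,.3): q=d&(abs(Z-z)<.006); print(z,np.median(Y[q]),Y[q].max())
E
```

```text
tcp [0.502  0.0683 0.3403] gap 0.056 t 41.575
[198. 166.] 1296 c 0.5158 -0.0122 mid [ 0.515  -0.0113] r 0.0372 zmax 0.052 hsv [ 14.  11. 245.] steel shift [-0.028 -0.161  0.633]
[208. 207.] 611 c 0.5729 -0.0 mid [ 0.5724 -0.    ] r 0.0195 zmax 0.051 hsv [ 12.  16. 242.] steel shift [-0.142 -0.137  0.633]
[211. 238.] 593 c 0.6198 0.0011 mid [0.619  0.0016] r 0.0193 zmax 0.051 hsv [ 11.  19. 240.] steel shift [-0.236 -0.134  0.633]
4275
0.15 -0.18301414683582118 -0.17755420822873202
0.2 -0.18918300892903908 -0.18614137948714354
0.25 -0.19566729166531482 -0.1911939577756698
0.3 -0.20160501851417117 -0.19769533869172184
```

View pics/bay.png

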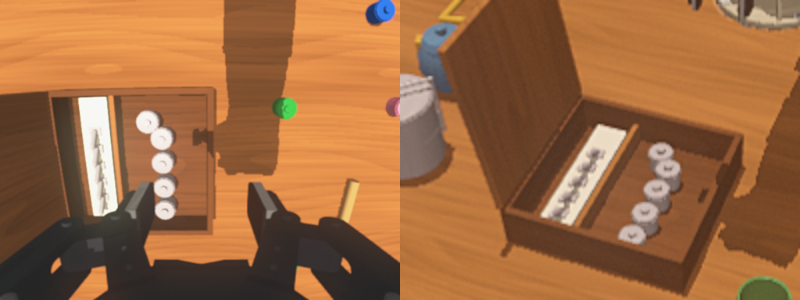

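Picture: five pots stand upright in the bay (left panel 147..165, 120..212), and all five levers lie toward +x on the white strip. The door is at about 1.69 rad. I'll regrip the handle from above and swing it shut.

carry_out --increments '[[[-0.03,-0.03,-0.1,0,0,0],[-0.06,-0.1,-0.18,0,0,0],[-0.09,-0.2,-0.19,0,0,0],[-0.12,-0.31,-0.19,0,0,0],[-0.136,-0.42,-0.19,0,0,0]]]' --jaw 0.6

```text
clock: 42.35
tcp_pos: [0.5708, -0.1434, 0.4356]
orientation: [-0.0, -0.001, 1.0, 0.0]
wrist_force: [1.2, 0.0, -0.1]
finger_gap: 0.0345
grip_force: 0.0
```

carry_out --increments '[[[0,-0.11,0,0,0,0],[0,-0.21,0,0,0,0],[0,-0.234,0,0,0,0],[0,-0.234,0,0,0,0],[0,-0.234,0,0,0,0]]]'

```text
clock: 42.98
tcp_pos: [0.5702, -0.257, 0.4369]
orientation: [0.0, -0.001, 1.0, 0.0]
wrist_force: [-0.9, 0.1, 0.6]
finger_gap: 0.0341
grip_force: 0.0
```

```bash
python3 - <<'E'
from h import *
st=env.get_state(); print(st["tcp_pos"],st["finger_gap"])
c=env.read_camera("wrist"); P=cloud(c,st); X,Y,Z=P[...,0],P[...,1],P[...,2]
hsv=cv2.cvtColor(c["frame"],cv2.COLOR_BGR2HSV)
q=(Y<-.22)&(Y>-.31)&(Z>.29)&(Z<.345)&(X>.5)&(X<.64); print(q.sum())
for x in(.53,.55,.57,.59,.61):
    w=q&(abs(X-x)<.008)
    if w.any(): print(x,w.sum(),Y[w].min(),Y[w].max(),np.median(Y[w]),Z[w].max())
c=env.read_camera("scene"); P=cloud(c); X,Y,Z=P[...,0],P[...,1],P[...,2]
q=(Y<-.235)&(Y>-.31)&(Z>.29)&(Z<.345)&(X>.5)&(X<.64); print(q.sum(),P[q].mean(0) if q.any() else 0)
E
```

```text
[ 0.57015601 -0.25704244  0.43686285] 0.03410719697417614
3360
0.53 1027 -0.26963756676064504 -0.22001153214347247 -0.2467839058956817 0.33937333461432956
0.55 350 -0.2697830921587935 -0.22002126324048588 -0.26289802645475524 0.3397398741334541
0.57 324 -0.269304645946963 -0.22006419000344976 -0.2629640283875161 0.3392057189037796
0.59 282 -0.2694089327449527 -0.22000515748196378 -0.26373847561745944 0.338936056589061
0.61 221 -0.26890188243420776 -0.25989769339411206 -0.2639163820703993 0.3243793333239552
179 [ 0.57700681 -0.25602097  0.32195885]
```

carry_out --increments '[[[0,-0.012,0.05,0,0,0],[0,-0.012,0.13,0,0,0],[0,-0.012,0.2,0,0,0],[0,-0.012,0.232,0,0,0],[0,-0.012,0.232,0,0,0]]]'

```text
clock: 43.7
tcp_pos: [0.5695, -0.2625, 0.3199]
orientation: [-0.001, -0.002, 1.0, 0.001]
wrist_force: [-0.1, -0.2, 0.9]
finger_gap: 0.0343
grip_force: 0.0
```

carry_out --increments '[[[0,0,0,0,0,0],[0,0,0,0,0,0],[0,0,0,0,0,0],[0,0,0,0,0,0]]]' --jaw 1 --squeeze 25

```text
clock: 44.2
tcp_pos: [0.5705, -0.2646, 0.3221]
orientation: [0.001, -0.001, 1.0, -0.001]
wrist_force: [0.7, -0.1, 6.3]
finger_gap: 0.0088
grip_force: 24.9
```

```bash
python3 - <<'E'
from h import *
st=env.get_state(); print(st["tcp_pos"],st["finger_gap"],st["wrist_force"])
H=np.array([-.0467-.135,.071]); v0=np.array([.0733,.122])-H
p=st["tcp_pos"][1:]-H; a0=np.arctan2(p[1],p[0])-np.arctan2(v0[1],v0[0]); print("angle",a0,"r",np.hypot(*p),np.hypot(*v0))
pts=[]
for a in np.linspace(a0,0,18)[1:]:
    R=np.array([[np.cos(a),-np.sin(a)],[np.sin(a),np.cos(a)]]); pts.append(R@v0+H)
b=st["tcp_pos"][1:]
for i,w in enumerate(pts):
    d=w-b; print(i,np.round([d[0]/.5,-d[1]/.5],3),w.round(3))
    if i%5==4: b=w
E
```

```text
[ 0.57051818 -0.26459643  0.32208719] 0.008759227114665213 [ 0.73881411 -0.10475276  6.30664482]
angle 1.692283587258033 r 0.2644174624568389 0.260049995193232
0 [ 0.053 -0.005] [-0.238  0.325]
1 [ 0.104 -0.014] [-0.213  0.329]
2 [ 0.155 -0.018] [-0.187  0.331]
3 [ 0.207 -0.016] [-0.161  0.33 ]
4 [ 0.258 -0.01 ] [-0.135  0.327]
5 [0.05  0.012] [-0.11   0.321]
6 [0.099 0.028] [-0.086  0.313]
7 [0.146 0.05 ] [-0.062  0.302]
8 [0.191 0.076] [-0.04   0.289]
9 [0.233 0.106] [-0.019  0.274]
10 [0.039 0.034] [0.    0.257]
11 [0.074 0.072] [0.018 0.238]
12 [0.105 0.114] [0.034 0.217]
13 [0.132 0.158] [0.047 0.195]
14 [0.154 0.205] [0.058 0.171]
15 [0.018 0.049] [0.067 0.147]
16 [0.03  0.099] [0.073 0.122]
```

carry_out --increments '[[[0,0.053,-0.013,0,0,0],[0,0.104,-0.022,0,0,0],[0,0.155,-0.026,0,0,0],[0,0.207,-0.024,0,0,0],[0,0.258,-0.018,0,0,0]]]'

```text
clock: 44.82
tcp_pos: [0.5695, -0.1355, 0.3306]
orientation: [0.0, -0.0, 1.0, -0.001]
wrist_force: [-0.4, -2.0, 2.9]
finger_gap: 0.0092
grip_force: 25.9
```

carry_out --increments '[[[0,0.05,0.012,0,0,0],[0,0.099,0.028,0,0,0],[0,0.146,0.05,0,0,0],[0,0.191,0.076,0,0,0],[0,0.233,0.106,0,0,0]]]'

```text
clock: 45.45
tcp_pos: [0.5688, -0.0182, 0.2763]
orientation: [-0.001, -0.001, 1.0, -0.0]
wrist_force: [-1.9, -2.5, 2.5]
finger_gap: 0.0087
grip_force: 26.4
```

carry_out --increments '[[[0,0.039,0.034,0,0,0],[0,0.074,0.072,0,0,0],[0,0.105,0.114,0,0,0],[0,0.132,0.158,0,0,0],[0,0.154,0.205,0,0,0]]]'

```text
clock: 46.08
tcp_pos: [0.5686, 0.0589, 0.1727]
orientation: [-0.001, -0.001, 1.0, -0.0]
wrist_force: [-1.3, -1.7, 0.9]
finger_gap: 0.009
grip_force: 26.4
```

carry_out --increments '[[[0,0.018,0.04,0,0,0],[0,0.026,0.075,0,0,0],[0,0.029,0.09,0,0,0],[0,0.029,0.098,0,0,0],[0,0.029,0.102,0,0,0]]]'

```text
clock: 46.7
tcp_pos: [0.5686, 0.0738, 0.1237]
orientation: [-0.001, -0.001, 1.0, 0.001]
wrist_force: [-7.8, 3.0, 12.1]
finger_gap: 0.0088
grip_force: 27.4
```

carry_out --increments '[[[0,0,0.002,0,0,0],[0,0,0.002,0,0,0],[0,0,0.002,0,0,0]]]'

```text
clock: 47.08
tcp_pos: [0.5686, 0.0738, 0.1238]
orientation: [-0.0, -0.001, 1.0, 0.001]
wrist_force: [-7.3, 3.2, 8.6]
finger_gap: 0.0091
grip_force: 27.3
```

carry_out --increments '[[[0,0,0.004,0,0,0],[0,0,0.004,0,0,0]]]'

```text
clock: 47.32
tcp_pos: [0.5687, 0.0738, 0.1234]
orientation: [0.0, -0.001, 1.0, 0.001]
wrist_force: [-10.7, 3.6, 19.2]
finger_gap: 0.0088
grip_force: 28.2
```

carry_out --increments '[[[0,0,0,0,0,0],[0,0,0,0,0,0],[0,0,0,0,0,0],[0,0,0,0,0,0]]]' --jaw 0.5

```text
clock: 47.82
tcp_pos: [0.5696, 0.0726, 0.12]
orientation: [-0.0, -0.001, 1.0, 0.0]
wrist_force: [0.3, 0.5, 0.1]
finger_gap: 0.0428
grip_force: 0.0
```

carry_out --increments '[[[0,0,-0.06,0,0,0],[0,0,-0.16,0,0,0],[0,0,-0.26,0,0,0],[0.1,0.1,-0.3,0,0,0],[0.2,0.2,-0.3,0,0,0]]]'

```text
clock: 48.45
tcp_pos: [0.4832, 0.1599, 0.2712]
orientation: [0.002, 0.0, 1.0, 0.0]
wrist_force: [1.3, 1.2, -0.9]
finger_gap: 0.0425
grip_force: 0.0
```

carry_out --increments '[[[0,0.1,0,0,0,0],[0,0.2,0,0,0,0],[0,0.3,0,0,0,0],[0,0.3,0,0,0,0]]]'

```text
clock: 48.95
tcp_pos: [0.482, 0.3123, 0.2689]
orientation: [-0.0, -0.003, 1.0, 0.0]
wrist_force: [-0.9, -0.5, -0.7]
finger_gap: 0.0428
grip_force: 0.0
```

```bash
python3 - <<'E'
from h import *
for n in("scene","top"):
    c=env.read_camera(n); P=cloud(c); X,Y,Z=P[...,0],P[...,1],P[...,2]
    for y in(-.15,-.1,-.05,0,.04,.08):
        q=(abs(X-.56)<.05)&(abs(Y-y)<.008)&(Z>.05)&(Z<.1); print(n,y,np.median(Z[q]).round(4) if q.any() else None)
    if n=="scene": cv2.imwrite("pics/end.png",cv2.resize(c["frame"],(640,480)))
E
```

```text
scene -0.15 0.0781
scene -0.1 0.0781
scene -0.05 0.078
scene 0 0.0778
scene 0.04 0.0781
scene 0.08 0.0766
top -0.15 0.0771
top -0.1 0.078
top -0.05 0.0772
top 0 0.0776
top 0.04 0.0771
top 0.08 0.0761
```

View pics/end.png

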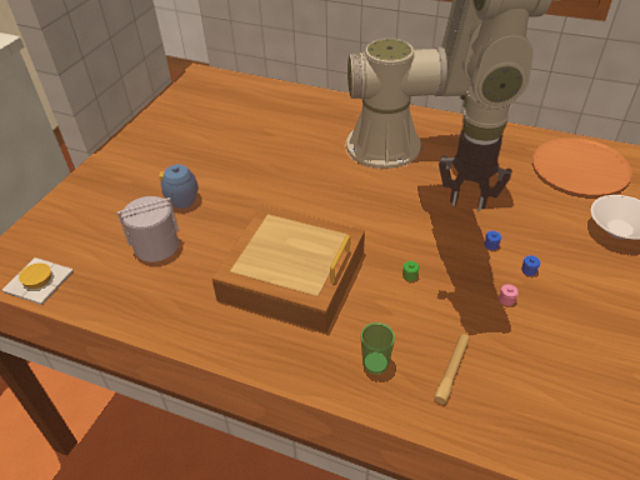

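The picture shows the door shut flat: its top face is level at 77 to 78 mm. No grey pots remain outside, and the bystanders and decoys are unmoved. Handing in.

```bash
python3 -c "
from h import *; print(env.hand_in())"
```

```text
the job is handed in; nothing more can be done
None
```

The job is handed in: all five switches were swept off in one drag, all five steel pots stand upright in the bay, the door is fully shut, and the tiffin, jar, tumbler, pestle and look-alikes were left where they were.

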